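# Dose glue into a mortise at the glue station

## Robot

A 7-joint arm with a two-finger parallel gripper is mounted at the origin on the work surface. World frame = base frame: x ahead of the robot, y to its left, z up, the work surface at z = 0. Lengths are in m, angles in rad, forces in N, time in s.
With the tool pointing down it reaches from about 0.4 to 0.875 m from the base axis. Payload 19.3 kg.
Tool frame: the origin (TCP) lies at the very end of the fingers, on their centre line; the grasp point (between the pads) lies 19 mm behind it; z points along the fingers, y is the line along which they close (so a half turn about z gives the same grasp; the last joint's range is limited). The gripper opens to 85 mm and grips with 20 to 120 N. Pads are 22 mm wide; open, the fingers measure 114 mm over their backs; the gripper's body (76 mm by 85 mm) begins 54 mm behind the grasp point. The pads swing forward as they close: fully open they stand 13 mm farther back than shut.
Start: joints at [-1.365, 0.521, -0.036, 1.599, 0.021, 1.021, -0.113], TCP at [0.17, 0.601, 0.231] pointing down, gripper open.
Joint ranges: [-2.91, 2.91], [-0.3, 2.13], [-1.5, 1.42], [0.17, 2.43], [-1.26, 4.41], [0.16, 1.93], [-2.52, 2.52]. Speed limits (rad/s): [1.89, 1.89, 2.39, 2.39, 3.01, 3.01, 3.01].

## Interface

Orientations are given as [roll, pitch, yaw] about the fixed x, y, z axes, in that order (R = Rz(yaw) Ry(pitch) Rx(roll)).
In Python, from workcell import monitor, viewer, bot gives the robot as it stands.
- The arm moves only by the tool move_arm, never from a script. Its arguments are lists of equal length, an entry for each row: "gripper": the opening, from 0 (shut) to 1 (fully open); "linear": the shift along the tool's x, y, z in cm, a list of three; "twist": the turn about the tool's z in degrees. A call has 1 to 8 rows; each row shifts and turns the commanded pose from where the row before left it, along the tool's axes as they then stand; what a row does not reach is not made up. A row lasts 1/10 s, in which the tool goes at most 50 mm and 8.59 degrees, less where a joint would pass 70% of its speed; a pose out of reach is approached as far as the arm can. A call with a gripper value outside its range is refused whole. The fingers move at their own pace and stop on an object; "squeeze" is the grip in N (left out, the last holds). Time passes only in rows, so rows that do not move let the fingers close. It gives the time, the measured TCP pose, the force, the opening and the grip force at its end, in the units of the state.
- monitor.observe(): the state, without advancing time (a new reading comes with each control period).
- viewer.grab_frame(name): name is "side" or "top" or "wrist"; returns a dict with "img" (420x560x3 uint8, red, green, blue), "K" (3x3 intrinsics, pixels), "eye" and "rotation" of the camera in the world. Camera axes: x right, y up, looking along -z (the intrinsics and any distortion apply to the point x, -y, -z); pixel columns grow to the right and rows downward; lengths in m; the calibration is good to about 2 mm. A picture is of the moment at which its call begins. There is no depth.
- bot.job_done(): hands the job in; it is judged then, once.
The state is a dict: "clock": time; "qpos": joint angles; "qd": joint speeds; "joint_efforts": joint torques, N m; "position": TCP position; "tool_rot": TCP orientation; "force": force on the tool from outside, world axes, zero at the start; "moment": the same for the moment, N m; "grip_width": finger opening in m; "finger_force": force on a finger pad.
Only numpy, scipy, OpenCV 4.12 (cv2) and the standard library are available. Lean on these libraries where they do the work, as an engineer would, in place of code of your own. Each camera call takes 0.05 s, during which the arm holds its last target. There are 200 camera calls.

## Task

At the glue station, slide the leg blank up to the fence and along to the end stop, so that its mortise sits right under the spout of the glue pump. Only then press the pump's cap all the way down and let it spring back up. Leave the blank lying there, mortise up, and do not disturb the other things on the bench.

Things in the scene. Friction and masses are not known exactly. Their poses are not given: they have to be found in the camera images.
- station: glue station screwed to the bench: plywood base board 18 mm thick (top at z = 18 mm) carrying a fence, an end stop and a white pump bottle (84 mm across) in a cradle 68 mm high. Origin: board's underside straight below the spout; x points away from the robot, y to the left. Board: x -100 to 160, y -300 to 140 mm. Bottle axis: x 95, y 0, beyond the fence
- corner (a point): inner corner, on the board's top, where fence and end stop meet: x 30, y 45 mm in the station frame, same axes. The fence runs along y from y -300 to 140, working face here facing -x, 18 mm thick, top at z = 44 mm. The stop is a block reaching from here 60 mm to -x, working face facing -y, 22 mm thick, top at z = 48 mm
- leg: leg blank: loose plain wooden block 60 x 180 x 40 mm (x, y, z), about 0.3 kg, one blind mortise in its upper face near its +y end. Starts on the base board, mortise up, a little skewed, up to 40 mm off the fence and 6 to 13 cm short of the stop, +y end towards the stop. Origin: centre of its underside. Home, against fence and stop, the origin is at x 0, y -45 mm in the station frame
- mortise (a point): centre of the mortise's mouth in the blank's upper face: 45 mm from the origin along the blank's +y, 40 mm up. The mortise is 22 mm wide (x), 56 mm long (y), 28 mm deep. Home it lies straight below the spout tip
- pump (a joint): stroke of the glue pump's press cap, in m: 0 = up, 0.020 = fully down. It slides straight down against a spring: about 5 N to start, 12 N at the bottom; returns by itself when let go. The spout moves with it and does not swivel
- pump_top (a point): centre of the flat top of the black press cap on the bottle, 42 mm across, about 238 mm above the bench when up. It lies 95 mm from the spout tip, towards the station's +x
- spout_tip (a point): lower end of the black gooseneck spout (12 mm thick) that runs from the cap at cap height over the fence and turns down; its tip is about 146 mm above the bench when the cap is up. Axes parallel to the station's
- squeeze_bottle: small white squeeze bottle with a black pointed tip, 54 mm across and 170 mm tall, standing on the station's base board beyond the fence, next to the pump bottle; has no pump. Bystander. Origin: centre of its underside
- chisel: wood-handled bench chisel, about 220 mm long, 30 mm high, lying on the base board beyond the fence. Bystander. Origin: under its middle, y along it towards the blade
- tenon_rail: mating rail with a tenon on one end, 197 x 60 x 40 mm, no mortise, lying on the bench to the station's +y side. Bystander. Origin: underside, x along it, tenon at -x
- mallet: wooden joiner's mallet lying on the bench, head 120 x 68 x 68 mm, handle 200 mm. Bystander. Origin: under the middle of the head
- drill: teal cordless drill standing on its battery, about 220 mm tall and 180 mm long. Bystander. Origin: underside of the battery
- handscrew: wooden handscrew clamp lying on the bench, two jaws 180 mm long and 40 mm high, screws 430 mm overall. Bystander. Origin: underside, middle
- block_plane: steel block plane on its sole, 165 x 50 x 60 mm. Bystander. Origin: underside, middle
- try_square: try square lying flat, stock 110 mm, blade 180 mm. Bystander. Origin: underside of the stock, middle
Mind the look-alikes: they are no part of the job. Leave any blue or turquoise look-alike of the leg alone.

How it is judged:
By the outcome, as a careful person would: the job done as asked, in the order asked, and still so for the second after the job is handed in, with the robot touching nothing.
It also fails if it takes over 58 s, if anything falls off the work surface, if the arm or the gripper's body presses on something with over 40 N, if the wrist force passes 120 N, or if a joint passes its speed limit or range.

## Working session

There is one attempt and no reset: what is moved stays moved. The work goes in short steps, Python scripts to look and compute and a tool call to move; the robot and the scene stay as the last step left them, time stands still between calls to the robot, and variables do not carry over. Pictures are saved under pics/ and viewed, at most 10 in all, crops included, and the job is handed in when it is done.

Besides the shell and the picture viewer there is one more tool, called after "Request:" as name([rows], argument=value, ...), one row to a line, values as JSON. move_arm: Moves the arm, as the interface text tells. Its arguments: {"type":"object","properties":{"gripper":{"type":"array"},"linear":{"type":"array"},"twist":{"type":"array"},"squeeze":{"type":"number"}},"required":["gripper","linear","twist"]}

```bash
mkdir -p pics; ls; python3 - <<'E'
from workcell import monitor, viewer, bot
import cv2,pickle
s=monitor.observe();print(s['clock'],s['position'],s['tool_rot'],s['force'])
fs={}
for n in("side","top"):
    f=viewer.grab_frame(n);fs[n]=f;cv2.imwrite(f'pics/{n}0.png',f['img'][:,:,::-1]);print({k:v for k,v in f.items() if k!='img'})
pickle.dump(fs,open('f0.pkl','wb'))
E
```

```text
pics
0.0 [0.17014708 0.60106709 0.23074929] [-3.14048318e+00  5.67696660e-05  2.86574277e+00] [-0.64079234  0.04321214  0.92837916]
{'K': array([[463.15765624,   0.        , 285.0371471 ],
       [  0.        , 463.15765624, 210.95992923],
       [  0.        ,   0.        ,   1.        ]]), 'eye': array([-0.33416026, -0.91643692,  1.36917586]), 'rotation': array([ 0.7911591 ,  0.01322629, -0.73851134])}
{'K': array([[483.69868969,   0.        , 284.7427709 ],
       [  0.        , 483.69868969, 217.69344554],
       [  0.        ,   0.        ,   1.        ]]), 'eye': array([ 0.30161733, -0.00572732,  1.51944109]), 'rotation': array([ 0.12497146, -0.00826995, -1.58517527])}
```

View pics/side0.png

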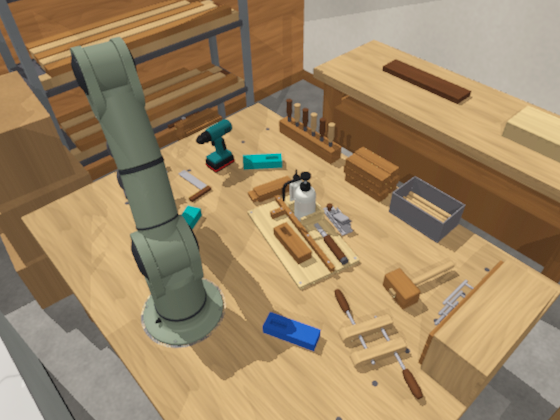

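View pics/top0.png

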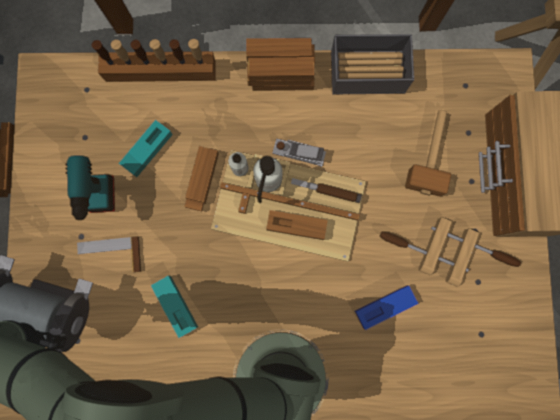

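The side view shows the station around (300,235), with the leg at (293,242). In the top view the station spans about (210-365, 150-260), the leg is at (297,225), the pump cap at (267,165) and the stop at (245,202). I'll enlarge both to get accurate pixels.

```bash
cat > h.py <<'E'
import numpy as np,cv2
from scipy.spatial.transform import Rotation as R
def rm(f): return R.from_euler('xyz',f['rotation']).as_matrix()
def ray(f,u,v):
    d=np.linalg.inv(f['K'])@[u,v,1]; return rm(f)@[d[0],-d[1],-d[2]]
def atz(f,p,z):
    d=ray(f,*p); return f['eye']+d*(z-f['eye'][2])/d[2]
def proj(f,P):
    c=(np.atleast_2d(P)-f['eye'])@rm(f); c=c*[1,-1,-1]; q=c@f['K'].T; return q[:,:2]/q[:,2:]
def crop(f,x,y,w,h,s,name):
    i=cv2.resize(f['img'][y:y+h,x:x+w,::-1],None,fx=s,fy=s,interpolation=cv2.INTER_CUBIC); cv2.imwrite(name,i)
E
python3 - <<'E'
import pickle;from h import *
f=pickle.load(open('f0.pkl','rb'))
crop(f['top'],200,130,180,140,4.4,'pics/topc.png')
crop(f['side'],235,160,135,130,4.6,'pics/sidec.png')
print(proj(f['top'],[0,0,0]),proj(f['side'],[0,0,0]))
E
```

```text
[[280.15054569 378.50689908]] [[183.72811736 309.63251446]]
```

View pics/topc.png

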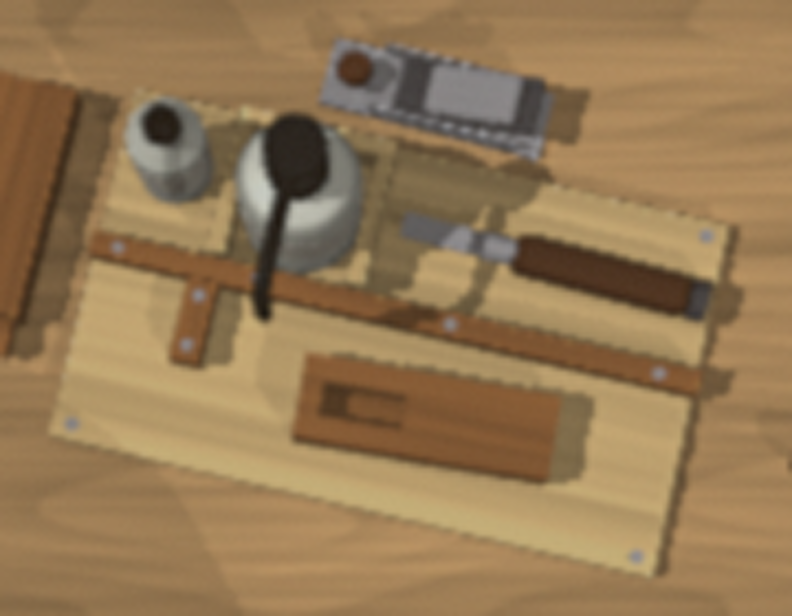

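View pics/sidec.png

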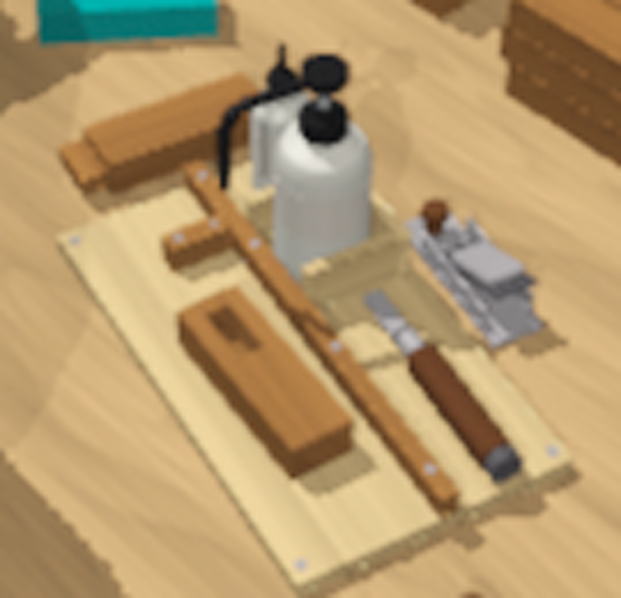

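The enlarged top view shows the board corners at (52,432), (660,574), (735,228) and (133,92). The leg's top face corners are (305,354), (294,439), (548,480) and (560,394), the cap is at (296,155) and the spout bend at (262,310). The side view matches: leg corners (233,290), (180,318), (293,447) and (350,425). It also shows the cap (325,72) on a thin stem with the spout at cap height.

```bash
cat > fit.py <<'E'
import pickle;from h import *
from scipy.optimize import least_squares
f=pickle.load(open('f0.pkl','rb'))
T=lambda p:((np.array(p)+.5)/4.4-.5)+[200,130]
S=lambda p:((np.array(p)+.5)/4.6-.5)+[235,160]
st=[('top',(-100,140,18),(52,432)),('top',(-100,-300,18),(660,574)),('top',(160,-300,18),(735,228)),('top',(160,140,18),(133,92)),
('top',(30,-300,44),(697,394)),('top',(48,-300,44),(703,372)),('top',(48,140,44),(97,233)),('top',(30,140,44),(92,255)),('top',(-30,45,48),(202,365)),('top',(-30,67,48),(170,358)),
('side',(-100,140,18),(60,238)),('side',(-100,-300,18),(297,583)),('side',(160,-300,18),(577,463)),('top',(95,0,238),(296,155)),('side',(95,0,238),(325,72))]
lg=[('top',(30,90,40),(305,354)),('top',(-30,90,40),(294,439)),('top',(-30,-90,40),(548,480)),('top',(30,-90,40),(560,394)),
('side',(30,90,40),(233,290)),('side',(-30,90,40),(180,318)),('side',(-30,-90,40),(293,447)),('side',(30,-90,40),(350,425))]
def W(x,P): return R.from_euler('z',x[2]).apply(np.array(P)/1e3)+[x[0],x[1],x[3]]
def fit(pts,z0):
    def r(x): return np.concatenate([proj(f[c],W([*x,z0],P))[0]-(T(p) if c=='top' else S(p)) for c,P,p in pts])
    s=least_squares(r,[.5,0,0],loss='soft_l1'); print(s.x,np.round(r(s.x).reshape(-1,2),1).tolist()); return s.x
a=fit(st,0);b=fit(lg,.018)
d=R.from_euler('z',-a[2]).apply([*(b[:2]-a[:2]),0])
print('leg in station',d*1e3,np.degrees(b[2]-a[2]),'yaw',np.degrees(a[2]))
for n,P in dict(cap=(95,0,238),tip=(0,0,146),home=(0,-45,18)).items(): print(n,W([*a,0],P))
E
python3 fit.py; python3 - <<'E'
from h import *;from workcell import monitor
s=monitor.observe();print(R.from_euler('xyz',s['tool_rot']).as_matrix().round(3),s['grip_width'])
E
```

```text
[ 0.52041306  0.05017308 -0.24293582] [[-0.7, 1.4], [-0.9, 1.3], [-0.7, -0.4], [1.0, -0.5], [0.7, 0.6], [0.6, -0.1], [-0.4, -0.5], [-0.7, 0.1], [-0.5, 0.5], [-0.2, 0.5], [-0.1, 0.2], [1.0, 1.3], [0.6, -0.2], [0.1, -1.9], [1.0, -0.1]]
[ 0.46323331 -0.05566954 -0.17346282] [[-0.1, 0.3], [-0.8, 0.3], [0.1, 0.4], [0.3, 0.5], [1.0, -0.8], [-0.5, -0.8], [0.5, 1.3], [1.7, -0.8]]
leg in station [ -30.03993904 -116.48942694    0.        ] 3.9805100267528246 yaw -13.919197289758799
cap [0.61262348 0.02732052 0.238     ]
tip [0.52041306 0.05017308 0.146     ]
home [0.50958817 0.00649447 0.018     ]
[[-0.962  0.272 -0.   ]
 [ 0.272  0.962 -0.001]
 [-0.    -0.001 -1.   ]] 0.08506525273204311
```

```bash
cat > g.py <<'E'
import sys;from h import *;from workcell import monitor
a=[0.5204,0.0502,-0.2429]
s=monitor.observe();Q=R.from_euler('xyz',s['tool_rot']).as_matrix()
p=R.from_euler('z',-a[2]).apply(np.array(s['position'])-[a[0],a[1],0])*1e3
ty=np.degrees(np.arctan2(Q[1,1],Q[0,1]))-90-np.degrees(a[2])
print('t',s['clock'],'st(mm)',p.round(1),'radius',np.hypot(*s['position'][:2]).round(3),'twist needed',ty.round(2),'force',np.round(s['force'],1),'w',s['grip_width'])
q=p
for t in sys.argv[1:]:
    t=np.array(eval(t),float);d=t-q;q=t
    print(t,'tool cm (aligned)',(d*[-1,1,-1]/10).round(2),'radius',np.hypot(*(R.from_euler('z',a[2]).apply(t/1e3)+[a[0],a[1],0])[:2]).round(3))
E
python3 g.py "(-160,170,231)" "(-90,-122,231)" "(-90,-122,32)"
```

```text
t 0.1 st(mm) [-472.5  450.5  230.8] radius 0.625 twist needed -1.88 force [ 1.  -0.  -0.2] w 0.08506525273204311
[-160.  170.  231.] tool cm (aligned) [-3.125e+01 -2.805e+01 -2.000e-02] radius 0.479
[ -90. -122.  231.] tool cm (aligned) [ -7.  -29.2  -0. ] radius 0.406
[ -90. -122.   32.] tool cm (aligned) [-0.   0.  19.9] radius 0.406
```

Request:
move_arm([
  [-1,-1,0],
  [-2,-2,0],
  [-3,-2.5,0],
  [-3,-2.5,0],
  [-3,-2.5,0],
  [-3,-2.5,0],
  [-3,-2.5,0],
  [-3,-2.5,0],
], gripper=[0,0,0,0,0,0,0,0], twist=[-1.9,0,0,0,0,0,0,0])

```text
clock: 0.9
position: [0.3311, 0.3745, 0.2312]
tool_rot: [-3.141, -0.0, 2.899]
force: [1.5, 0.8, -1.0]
grip_width: -0.0001
finger_force: 0.0
```

Request:
move_arm([
  [-3,-2.5,0],
  [-3,-3,0],
  [-3,-3,0],
  [-1.5,-3,0],
  [0,-3,0],
  [0,-3,0],
  [0,-3,0],
  [0,0,0],
], gripper=[0,0,0,0,0,0,0,0], twist=[0,0,0,0,0,0,0,0])

```text
clock: 1.7
position: [0.3822, 0.1485, 0.2313]
tool_rot: [-3.141, -0.0, 2.895]
force: [0.0, 1.2, -0.2]
grip_width: -0.0001
finger_force: 0.0
```

```bash
python3 g.py "(-90,-122,231)" "(-90,-122,32)"
```

```text
t 1.7 st(mm) [-157.8   62.1  231.3] radius 0.41 twist needed -0.19 force [ 0.   1.2 -0.2] w -0.00010329677622221939
[ -90. -122.  231.] tool cm (aligned) [ -6.78 -18.41   0.03] radius 0.406
[ -90. -122.   32.] tool cm (aligned) [-0.   0.  19.9] radius 0.406
```

Request:
move_arm([
  [-1.5,-1.5,0],
  [-1.5,-2.5,0],
  [-1.5,-3,0],
  [-1.3,-3,0],
  [-1,-3,0],
  [0,-3,0],
  [0,-2.4,0],
  [0,0,0],
], gripper=[0,0,0,0,0,0,0,0], twist=[0,0,0,0,0,0,0,0])

```text
clock: 2.5
position: [0.4043, -0.0455, 0.2313]
tool_rot: [-3.141, -0.0, 2.895]
force: [0.1, -0.7, 0.8]
grip_width: -0.0003
finger_force: 0.0
```

```bash
python3 g.py "(-90,-122,231)" "(-90,-122,32)"
```

```text
t 2.5 st(mm) [ -89.7 -120.8  231.3] radius 0.407 twist needed -0.19 force [ 0.1 -0.7  0.8] w -0.00028083715507802614
[ -90. -122.  231.] tool cm (aligned) [ 0.03 -0.12  0.03] radius 0.406
[ -90. -122.   32.] tool cm (aligned) [-0.   0.  19.9] radius 0.406
```

Request:
move_arm([
  [0,0,2],
  [0,0,4],
  [0,0,4],
  [0,0,4],
  [0,0,3],
  [0,0,2],
  [0,0,0.8],
  [0,0,0],
], gripper=[0,0,0,0,0,0,0,0], twist=[-0.2,0,0,0,0,0,0,0])

```text
clock: 3.3
position: [0.4047, -0.0428, 0.0327]
tool_rot: [-3.141, -0.002, 2.903]
force: [0.5, 0.2, -0.4]
grip_width: -0.0003
finger_force: 0.0
```

```bash
python3 g.py; python3 - <<'E'
import pickle;from h import *;from workcell import viewer
fs={n:viewer.grab_frame(n) for n in('side','top')}
a=cv2.resize(fs['side']['img'][160:290,220:350,::-1],(400,400),interpolation=2)
b=cv2.resize(fs['top']['img'][140:270,225:355,::-1],(400,400),interpolation=2)
cv2.imwrite('pics/p1.png',np.hstack([a,b]))
E
```

```text
t 3.3 st(mm) [ -90.  -118.1   32.7] radius 0.407 twist needed 0.24 force [ 0.5  0.2 -0.4] w -0.000260755538671007
```

View pics/p1.png

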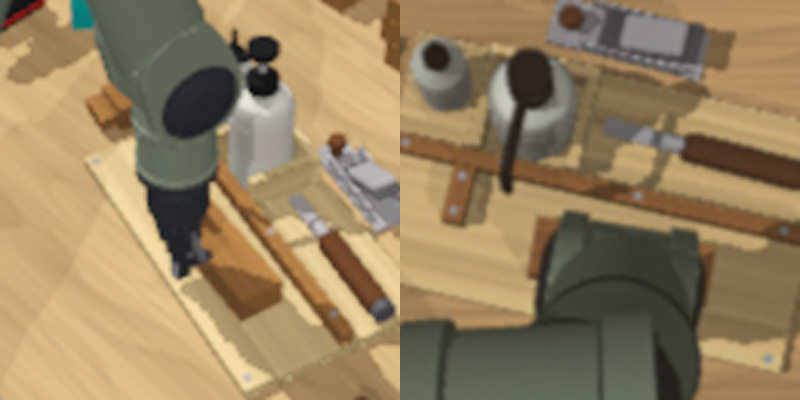

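The fingers are down beside the leg on the robot side, left panel (190,265), with nothing touched. Next I push toward the fence (tool -x).

Request:
move_arm([
  [-0.6,0,0],
  [-0.6,0,0],
  [-0.6,0,0],
  [-0.6,0,0],
  [-0.6,0,0],
  [-0.6,0,0],
  [-0.4,0,0],
  [0,0,0],
], gripper=[0,0,0,0,0,0,0,0], twist=[0,0,0,0,0,0,0,0])

```text
clock: 4.2
position: [0.4446, -0.0529, 0.0333]
tool_rot: [-3.142, 0.001, 2.902]
force: [0.7, 1.1, -0.3]
grip_width: 0.0002
finger_force: 0.0
```

Request:
move_arm([
  [-0.2,0,0],
  [-0.2,0,0],
  [-0.2,0,0],
  [0,0,0],
], gripper=[0,0,0,0], twist=[0,0,0,0])

```text
clock: 4.6
position: [0.4498, -0.0541, 0.0333]
tool_rot: [3.142, 0.0, 2.903]
force: [-0.4, 1.3, 1.6]
grip_width: 0.0
finger_force: 0.4
```

```bash
python3 g.py
```

```text
t 4.6 st(mm) [ -43.4 -118.2   33.3] radius 0.453 twist needed 0.22 force [-0.4  1.3  1.6] w 4.0527177984296064e-05
```

Close to the fence; I'll continue in small steps until the force rises.

Request:
move_arm([
  [-0.15,0,0],
  [-0.15,0,0],
  [0,0,0],
], gripper=[0,0,0], twist=[0,0,0])

```text
clock: 4.9
position: [0.4509, -0.0544, 0.0331]
tool_rot: [-3.141, -0.003, 2.903]
force: [-10.4, 5.1, 6.9]
grip_width: 0.0001
finger_force: 5.6
```

Request:
move_arm([
  [-0.15,0,0],
  [-0.15,0,0],
  [0,0,0],
], gripper=[0,0,0], twist=[0,0,0])

```text
clock: 5.2
position: [0.4508, -0.0545, 0.0328]
tool_rot: [-3.141, -0.009, 2.903]
force: [-25.3, 9.2, 18.5]
grip_width: -0.0
finger_force: 13.5
```

Request:
move_arm([
  [1.5,0,0],
  [1.5,0,0],
  [0.5,-2,0],
  [0,-3,0],
  [0,-3,0],
  [0,-3,0],
  [0,-2,0],
  [0,0,0],
], gripper=[0,0,0,0,0,0,0,0], twist=[0.2,0,0,0,0,0,0,0])

```text
clock: 6.0
position: [0.3897, -0.1762, 0.0335]
tool_rot: [-3.141, 0.001, 2.895]
force: [-0.2, 1.1, -0.7]
grip_width: 0.0002
finger_force: 0.0
```

```bash
python3 g.py "(0,-250,32)" "(0,-235,32)"
```

```text
t 6.0 st(mm) [ -72.4 -251.1   33.5] radius 0.428 twist needed -0.22 force [-0.2  1.1 -0.7] w 0.0002358688117624962
[   0. -250.   32.] tool cm (aligned) [-7.24  0.11  0.15] radius 0.499
[   0. -235.   32.] tool cm (aligned) [-0.   1.5 -0. ] radius 0.497
```

Request:
move_arm([
  [-1.5,0,0],
  [-2.5,0,0],
  [-2,0,0],
  [-1.2,0,0],
  [0,0.8,0],
  [0,0.8,0],
  [0,0.8,0],
  [0,0,0],
], gripper=[0,0,0,0,0,0,0,0], twist=[0,0,0,0,0,0,0,0])

```text
clock: 6.8
position: [0.4656, -0.1657, 0.0333]
tool_rot: [3.141, -0.001, 2.901]
force: [-0.3, -0.1, -0.8]
grip_width: -0.0003
finger_force: 0.0
```

Request:
move_arm([
  [0,0.8,0],
  [0,0.8,0],
  [0,0.8,0],
  [0,0.8,0],
  [0,0.8,0],
  [0,0.8,0],
  [0,0.8,0],
  [0,0,0],
], gripper=[0,0,0,0,0,0,0,0], twist=[0,0,0,0,0,0,0,0])

```text
clock: 7.6
position: [0.4795, -0.1117, 0.0333]
tool_rot: [3.141, -0.0, 2.9]
force: [0.4, -0.1, -0.2]
grip_width: 0.0
finger_force: 0.0
```

```bash
python3 g.py
```

```text
t 7.6 st(mm) [  -0.8 -167.    33.3] radius 0.492 twist needed 0.09 force [ 0.4 -0.1 -0.2] w 1.5121763815935813e-06
```

Request:
move_arm([
  [0,0.5,0],
  [0,0.5,0],
  [0,0.3,0],
  [0,0,0],
], gripper=[0,0,0,0], twist=[0,0,0,0])

```text
clock: 8.0
position: [0.4826, -0.0999, 0.0333]
tool_rot: [3.141, 0.0, 2.899]
force: [0.8, 0.4, -0.8]
grip_width: -0.0
finger_force: 0.0
```

Request:
move_arm([
  [0,0.15,0],
  [0,0.15,0],
  [0,0,0],
], gripper=[0,0,0], twist=[0,0,0])

```text
clock: 8.3
position: [0.4832, -0.0974, 0.0333]
tool_rot: [3.142, 0.0, 2.899]
force: [0.2, -0.7, 0.2]
grip_width: 0.0005
finger_force: 0.2
```

Request:
move_arm([
  [0,0.15,0],
  [0,0.15,0],
  [0,0,0],
], gripper=[0,0,0], twist=[0,0,0])

```text
clock: 8.6
position: [0.4839, -0.0944, 0.0333]
tool_rot: [3.142, 0.0, 2.899]
force: [-0.5, -1.0, 0.6]
grip_width: 0.0003
finger_force: 0.2
```

```bash
python3 g.py
```

```text
t 8.6 st(mm) [  -0.6 -149.1   33.3] radius 0.493 twist needed 0.03 force [-0.5 -1.   0.6] w 0.0002843682322321884
```

Request:
move_arm([
  [0,0.2,0],
  [0,0.2,0],
  [0,0,0],
], gripper=[0,0,0], twist=[0,0,0])

```text
clock: 8.9
position: [0.4844, -0.0919, 0.0333]
tool_rot: [-3.14, -0.0, 2.898]
force: [-3.2, -10.5, 0.5]
grip_width: -0.0002
finger_force: 5.8
```

Request:
move_arm([
  [0,0.15,0],
  [0,0.15,0],
  [0,0,0],
], gripper=[0,0,0], twist=[0,0,0])

```text
clock: 9.2
position: [0.4844, -0.0916, 0.0333]
tool_rot: [-3.138, -0.0, 2.895]
force: [-6.9, -28.4, 2.2]
grip_width: 0.0001
finger_force: 14.6
```

```bash
python3 g.py
```

```text
t 9.2 st(mm) [  -0.9 -146.3   33.3] radius 0.493 twist needed -0.21 force [ -6.9 -28.4   2.2] w 7.19890263289112e-05
```

Request:
move_arm([
  [0,-1,0],
  [0,-1.5,0],
  [2,0,0],
  [3,0,0],
  [2.5,0,0],
  [0,2,0],
  [0,3,0],
  [0,0,0],
], gripper=[0,0,0,0,0,0,0,0], twist=[0,0,0,0,0,0,0,0])

```text
clock: 10.0
position: [0.4197, -0.0421, 0.0333]
tool_rot: [3.14, 0.0, 2.903]
force: [-0.3, -0.2, -0.1]
grip_width: 0.0001
finger_force: 0.0
```

```bash
python3 g.py "(-75,-75,33)" "(-45,-75,33)"
```

```text
t 10.0 st(mm) [ -75.5 -113.8   33.3] radius 0.422 twist needed 0.27 force [-0.3 -0.2 -0.1] w 0.0001333908413144923
[-75. -75.  33.] tool cm (aligned) [-0.05  3.88  0.03] radius 0.43
[-45. -75.  33.] tool cm (aligned) [-3.  0. -0.] radius 0.459
```

Request:
move_arm([
  [0,2,0],
  [0,2,0],
  [0,0.8,0],
  [-1,0,0],
  [-1,0,0],
  [-0.6,0,0],
  [-0.4,0,0],
  [0,0,0],
], gripper=[0,0,0,0,0,0,0,0], twist=[0,0,0,0,0,0,0,0])

```text
clock: 10.8
position: [0.4598, -0.0068, 0.0332]
tool_rot: [-3.141, 0.0, 2.898]
force: [-0.4, 0.6, 1.2]
grip_width: 0.0002
finger_force: 0.0
```

Request:
move_arm([
  [-0.2,0,0],
  [-0.2,0,0],
  [-0.2,0,0],
  [-0.2,0,0],
  [0,0,0],
], gripper=[0,0,0,0,0], twist=[0,0,0,0,0])

```text
clock: 11.3
position: [0.4626, -0.0073, 0.0328]
tool_rot: [-3.14, -0.009, 2.9]
force: [-22.9, 6.3, 15.3]
grip_width: -0.0003
finger_force: 12.1
```

```bash
python3 g.py
```

```text
t 11.3 st(mm) [-42.3 -69.7  32.8] radius 0.463 twist needed 0.07 force [-22.9   6.3  15.3] w -0.00027351173907163125
```

Request:
move_arm([
  [1.5,0,0],
  [1.5,0,0],
  [1.5,-2,0],
  [0,-3,-2],
  [0,-2,-4],
  [0,0,-4],
  [0,0,-4],
  [0,0,-4],
], gripper=[0,0,0,0,0,0,0,0], twist=[0,0,0,0,0,0,0,0])

```text
clock: 12.1
position: [0.4062, -0.0654, 0.2151]
tool_rot: [-3.142, 0.0, 2.898]
force: [0.9, 0.6, 0.7]
grip_width: 0.0001
finger_force: 0.0
```

Request:
move_arm([
  [0,0,-4],
  [0,0,-4],
  [0,-3,-2],
  [0,-4,0],
  [0,-4,0],
  [0,-4,0],
  [0,-3,0],
  [0,0,0],
], gripper=[0,0,0,0,0,0,0,0], twist=[0,0,0,0,0,0,0,0])

```text
clock: 12.9
position: [0.3619, -0.2431, 0.3134]
tool_rot: [-3.141, 0.0, 2.894]
force: [-0.6, 1.2, 0.1]
grip_width: -0.0002
finger_force: 0.0
```

```bash
python3 g.py; python3 - <<'E'
import pickle;from h import *;from workcell import viewer
fs={n:viewer.grab_frame(n) for n in('side','top')};pickle.dump(fs,open('f1.pkl','wb'))
a=cv2.resize(fs['side']['img'][160:290,220:350,::-1],(400,400),interpolation=2)
b=cv2.resize(fs['top']['img'][140:270,225:355,::-1],(400,400),interpolation=2)
cv2.imwrite('pics/p2.png',np.hstack([a,b]))
E
```

```text
t 12.9 st(mm) [ -83.3 -322.8  313.4] radius 0.436 twist needed -0.26 force [-0.6  1.2  0.1] w -0.00018848969414946503
```

View pics/p2.png

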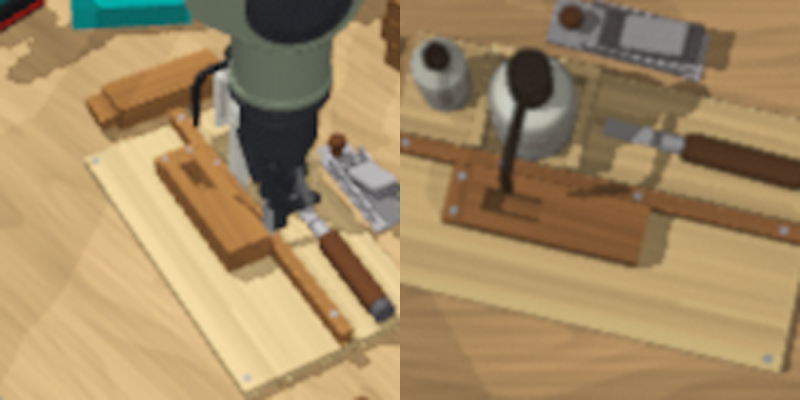

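The leg now lies flush against the fence and the stop: right panel, stop at (455,190), mortise under the spout tip at (510,190). Next I move over the cap.

Request:
move_arm([
  [-1,2,0],
  [-2,4,0],
  [-2.5,4,0],
  [-2.5,4,0],
  [-2.5,4,0],
  [-2.5,4,0],
  [-2,4,0],
  [0,0,0],
], gripper=[0,0,0,0,0,0,0,0], twist=[0,0,0,0,0,0,0,0])

```text
clock: 13.8
position: [0.5737, -0.0165, 0.3121]
tool_rot: [3.14, -0.001, 2.907]
force: [-1.1, -0.3, 0.4]
grip_width: 0.0001
finger_force: 0.0
```

```bash
python3 g.py "(95,0,313)" "(95,0,250)"
```

```text
t 13.8 st(mm) [ 67.8 -51.9 312.1] radius 0.574 twist needed 0.49 force [-1.1 -0.3  0.4] w 0.00012037264611949315
[ 95.   0. 313.] tool cm (aligned) [-2.72  5.19 -0.09] radius 0.613
[ 95.   0. 250.] tool cm (aligned) [-0.   0.   6.3] radius 0.613
```

Request:
move_arm([
  [-1,2,0],
  [-1,2,0],
  [-0.7,1.2,0],
  [0,0,2],
  [0,0,2],
  [0,0,1.5],
  [0,0,0.7],
  [0,0,0],
], gripper=[0,0,0,0,0,0,0,0], twist=[0.4,0,0,0,0,0,0,0])

```text
clock: 14.6
position: [0.6099, 0.0205, 0.2508]
tool_rot: [-3.141, -0.001, 2.892]
force: [0.8, -0.2, 0.2]
grip_width: 0.0001
finger_force: 0.0
```

```bash
python3 g.py "(95,0,238)" ; python3 - <<'E'
import pickle;from h import *;from workcell import viewer
fs={n:viewer.grab_frame(n) for n in('side','wrist')}
a=cv2.resize(fs['side']['img'][150:280,220:350,::-1],(400,400),interpolation=2)
b=cv2.resize(fs['wrist']['img'][:,:,::-1],(400,300))
cv2.imwrite('pics/p3.png',np.hstack([a,np.vstack([b,b[:100]*0])]))
E
```

```text
t 14.6 st(mm) [ 94.   -7.3 250.8] radius 0.61 twist needed -0.37 force [ 0.8 -0.2  0.2] w 0.00011886653957040265
[ 95.   0. 238.] tool cm (aligned) [-0.1   0.73  1.28] radius 0.613
```

View pics/p3.png

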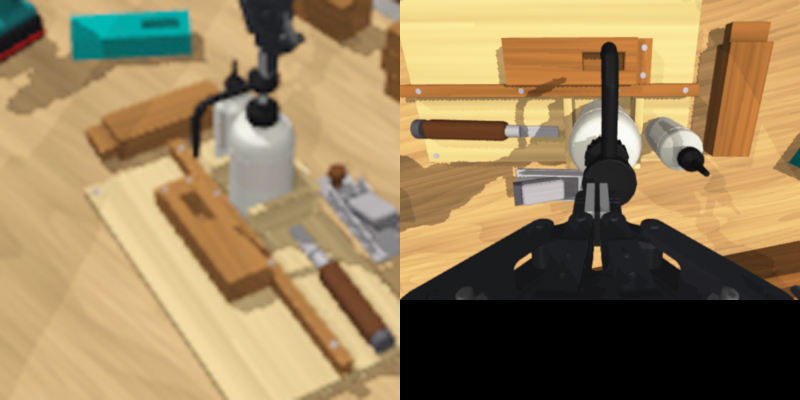

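The wrist view shows the leg home with the spout over its mortise (605,60). The fingertips (598,190) sit slightly short in y of the cap centre (610,183), so I shift +y by 7 mm and press.

Request:
move_arm([
  [-0.1,0.7,0],
  [0,0,0.5],
  [0,0,0.5],
  [0,0,0.5],
  [0,0,0.5],
  [0,0,0],
], gripper=[0,0,0,0,0,0], twist=[0,0,0,0,0,0])

```text
clock: 15.3
position: [0.6131, 0.0269, 0.2309]
tool_rot: [3.141, -0.0, 2.892]
force: [-1.4, 1.3, 7.9]
grip_width: 0.0002
finger_force: 3.7
```

Request:
move_arm([
  [0,0,0.4],
  [0,0,0.4],
  [0,0,0.3],
  [0,0,0],
], gripper=[0,0,0,0], twist=[0,0,0,0])

```text
clock: 15.7
position: [0.6131, 0.0269, 0.2203]
tool_rot: [3.141, 0.0, 2.892]
force: [-2.9, 1.5, 11.7]
grip_width: 0.0001
finger_force: 5.5
```

```bash
python3 g.py "(95,0,218)"
```

```text
t 15.7 st(mm) [ 95.6  -0.4 220.3] radius 0.614 twist needed -0.39 force [-2.9  1.5 11.7] w 6.599080632670983e-05
[ 95.   0. 218.] tool cm (aligned) [0.06 0.04 0.23] radius 0.613
```

Request:
move_arm([
  [0,0,0.2],
  [0,0,0.2],
  [0,0,0.1],
  [0,0,0],
], gripper=[0,0,0,0], twist=[0,0,0,0])

```text
clock: 16.1
position: [0.6133, 0.0269, 0.2178]
tool_rot: [3.14, 0.001, 2.892]
force: [-16.5, 1.1, 43.4]
grip_width: -0.0001
finger_force: 21.1
```

Bottomed out at z 0.218 with the force jumping to 43 N. I'll lift straight up and withdraw.

Request:
move_arm([
  [0,0,-0.5],
  [0,0,-1],
  [0,0,-1.5],
  [0,0,-3],
  [0,0,-4],
  [0,-3,-2],
  [0,-4,0],
  [0,-4,0],
], gripper=[0,0,0,0,0,0,0,0], twist=[0,0,0,0,0,0,0,0])

```text
clock: 16.9
position: [0.5855, -0.0809, 0.3356]
tool_rot: [3.141, 0.001, 2.893]
force: [0.5, -1.1, -0.3]
grip_width: 0.0
finger_force: 0.0
```

Request:
move_arm([
  [2,-4,0],
  [2,-4,0],
  [2,-4,0],
  [2,-3,0],
  [2,0,0],
  [2,0,0],
  [0,0,0],
  [0,0,0],
], gripper=[0,0,0,0,0,0,0,0], twist=[0,0,0,0,0,0,0,0])

```text
clock: 17.7
position: [0.4327, -0.1955, 0.3354]
tool_rot: [3.141, 0.001, 2.892]
force: [0.0, -0.9, 0.3]
grip_width: -0.0003
finger_force: 0.0
```

```bash
python3 g.py; python3 - <<'E'
from h import *;from workcell import viewer
fs={n:viewer.grab_frame(n) for n in('side','top')}
a=cv2.resize(fs['side']['img'][150:280,220:350,::-1],(400,400),interpolation=2)
b=cv2.resize(fs['top']['img'][140:270,225:355,::-1],(400,400),interpolation=2)
cv2.imwrite('pics/p4.png',np.hstack([a,b]))
E
```

```text
t 17.7 st(mm) [ -26.  -259.6  335.4] radius 0.475 twist needed -0.38 force [ 0.  -0.9  0.3] w -0.0002701814932372713
```

View pics/p4.png

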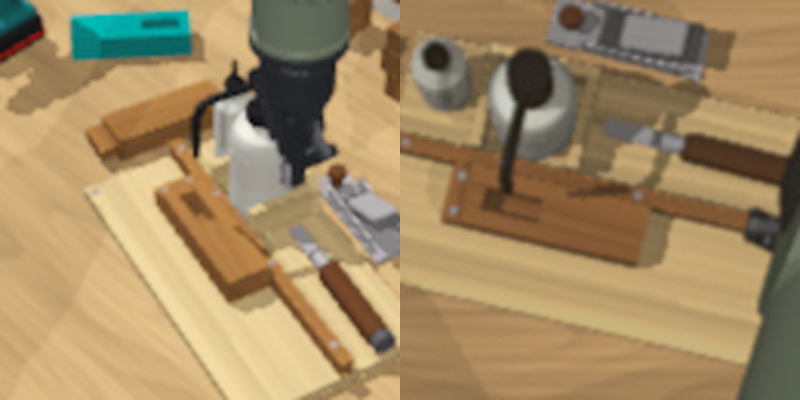

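The cap is back up (right panel, (530,80), same place as before). The leg is still home at (545,215) and the bystanders haven't moved.

```bash
python3 -c "
from workcell import bot;print(bot.job_done())"
```

```text
the job is handed in; nothing more can be done
None
```

The leg blank lies against the fence and end stop with its mortise up under the spout; I then pressed the pump cap all the way down, it sprang back up, and I handed the job in about 18 s into the 58 s limit, with the nearby bystanders unmoved in the last pictures.

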